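Hang the dial gauge on its latching hook

TASK

Take the dial gauge out of the slotted block and hang it by its window on the stand's hook with the dial facing away from the post. Then press it gently down into the hook until the sprung catch snaps into the small slot of the gauge and the gauge rests fully home; never lean hard on the hook, and leave the petri dish, beaker and timer alone.

Things in the scene. Friction and masses are not known exactly. Their poses are not given: they have to be found in the camera images.
- gauge_center (a point): Centre of the dial gauge, half-way up its aluminium plate: 8 mm thick (x), 70 mm wide (y), 216 mm high (z up), 0.2 kg, standing in the block. +x points out of its plain back, the dial is on -x. Through the plate, 28 mm wide, goes a window from 10 mm below to 40 mm above this point; its upper edge hangs on the hook. Window and everything above are in a 48 mm wide tab.
- gauge_dial (a point): Middle of the gauge's white dial with graduations and pointer, on a dark round case 58 mm across that stands 12 mm proud of the plate on its marked side (-x), 41 mm below the gauge's centre. Axes as the gauge's
- gauge_grip (a point): Where to grip the gauge: 98 mm above its centre, 10 mm under its top edge, in the solid upper 44 mm of the tab. Grip across the 8 mm thickness (x), firmly (about 40 N); fingertips no lower than 18 mm below this point, to stay clear of hook and catch. Axes as the gauge's
- gauge_slot (a point): Middle of the small slot for the catch, 16 mm wide and 19.5 mm high, through the gauge's tab; its lower edge is 4.5 mm above the window's upper edge. Axes as the gauge's
- stand: Fixed stand, origin under the middle of its 130 x 110 x 12 mm foot; its front is -x, z up. A 14 mm post, 217 mm high, stands at x = +14 mm. In front of the post, clamped on it, is an upward-open hook. A load over 22 N between gauge and stand is too hard: it is rigid, so feel your way at 15 mm/s or slower
- hook_mean (a point): Point in the middle of the hook's gap (stand x = -25.5 mm, y = 0), 185 mm above the bench: the MEAN height of the rest pad's top. The hook is clamped anew each time, up to 8 mm higher or lower: not measured, feel for it. Axes as the stand's. Gap 11 mm from back wall (24 mm wide, top 33 mm above pad) to nose (16 mm wide, top 16 mm above pad, its inside flared 5 mm forward); floor underside 7 mm below pad
- catch (a joint): Sprung catch in the hook's back wall, rad: 0 = forward (free, or snapped into the gauge's slot), 0.13 to 0.4 while the plate pushes it back. It slopes from its pin, 30 mm above the rest pad, down to its tip, 8 mm above the pad and 7 mm before the wall. Pushing the window's edge down past it takes 3 to 12 N, more than the gauge's weight; it snaps in as the gauge reaches the pad
- rest_pad (a joint): Small sprung pad on the floor of the hook, m: 0 = nothing on it, 0.002 = fully down, as under the weight of a gauge that is home
- block: Fixed grey block 54 x 94 x 38 mm, origin at the centre of its underside, z up; in its slot, 9.6 mm wide (x), 72 mm long (y) and 30 mm deep, stands the gauge, bottom 8 mm above the bench, axes along the block's. Block and stand may swap sides and turn
- petri_center (a point): bystander: centre of a closed petri dish, 62 mm across, 15 mm high
- beaker_center (a point): bystander: centre of an empty glass beaker, 62 mm across, 72 mm high
- timer_center (a point): bystander: centre of a small white countdown timer, 58 x 64 x 21 mm

How it is judged:
By the outcome, as a careful person would: the job done as asked, in the order asked, and still so for the second after the job is handed in, with the robot touching nothing.
It also fails if it takes over 58 s, if anything falls off the work surface, if the arm or the gripper's body presses on something with over 40 N, if the wrist force passes 120 N, or if a joint passes its speed limit or range.

ROBOT

A 6-joint arm with a two-finger parallel gripper is mounted at the origin on a cart in front of the work surface, level with it; the furniture and walls round the work are solid. World frame = base frame: x ahead of the robot, y to its left, z up, the work surface at z = 0. Lengths are in m, angles in rad, forces in N, time in s.
With the tool pointing down it reaches from about 0.35 to 0.775 m from the base axis. Payload 7.3 kg.
Tool frame: the origin (TCP) lies at the very end of the fingers, on their centre line; the grasp point (between the pads) lies 19 mm behind it; z points along the fingers, y is the line along which they close (so a half turn about z gives the same grasp; the last joint's range is limited). The gripper opens to 92 mm and grips with 3 to 60 N. Pads are 19 mm wide; open, the fingers measure 130 mm over their backs; the gripper's body (75 mm by 190 mm) begins 47 mm behind the grasp point.
Start: joints at [-1.253, 0.342, 1.524, -0, 1.275, -0.146], TCP at [0.235, -0.47, 0.227] pointing down, gripper open.
Joint ranges: [-2.53, 2.53], [-0.77, 2.02], [0.04, 2.7], [-1, 4.14], [0.28, 2.66], [-3.11, 3.11]. Speed limits (rad/s): [2.57, 2.57, 3.14, 3.14, 3.14, 3.14].

INTERFACE

Orientations are given as [roll, pitch, yaw] about the fixed x, y, z axes, in that order (R = Rz(yaw) Ry(pitch) Rx(roll)).
In Python, from cell import observe, read_camera, get_calibration, hand_in, search_frame gives the robot as it stands.
- The arm moves only by the tool step_arm, never from a script. Its argument "commands" is a list of rows, each an object with "translation": the shift along the tool's x, y, z in mm, a list of three; "roll": the turn about the tool's z in rad. In form: [{"translation": [x, y, z], "roll": roll}, ...]. A call has 1 to 20 rows; each row shifts and turns the commanded pose from where the row before left it, along the tool's axes as they then stand; what a row does not reach is not made up. A row lasts 1/12 s, in which the tool goes at most 41.7 mm and 7.16 degrees, less where a joint would pass 70% of its speed; a pose out of reach is approached as far as the arm can. A call is refused whole if a number of a shift passes 41.7 or a number of a turn 0.125, either way. A call with a gripper value outside its range is refused whole. "fingers" is the opening, from 0 (shut) to 1 (fully open), set as the call begins (left out, the last holds). The fingers move at their own pace and stop on an object; "grip_force" is the grip in N (left out, the last holds). Time passes only in rows, so rows that do not move let the fingers close. It gives the time, the measured TCP pose, the force, the opening and the grip force at its end, in the units of the state.
- observe(): the state, without advancing time (a new reading comes with each control period).
- read_camera(name): name is "scene" or "top" or "wrist"; returns the picture (384x512x3 uint8, red, green, blue); there is no depth.
- get_calibration(name): a dict with "camera_matrix" (3x3 intrinsics, pixels), "world_from_camera" (4x4, takes a point from camera to world coordinates). Camera axes: x right, y up, looking along -z (the intrinsics and any distortion apply to the point x, -y, -z); pixel columns grow to the right and rows downward; lengths in m; the calibration is good to about 2 mm. A picture is of the moment at which its call begins: read the wrist's pose just before it. get_calibration takes no time and is no camera call; for the wrist camera it gives the pose at the moment of the call.
- hand_in(): hands the job in; it is judged then, once.
Trained networks look in the newest picture that a camera, given by its name, has taken for a name from the list of things; names that differ only in an ending like _2 or _b are one class to them, and where a whole thing is asked for, a point or a joint stands for the part that bears it (a point fixed in the world has none). Each returns a list of dicts, best first, with "confidence" (0 to 1); they miss things now and then, are a little off and sometimes report something else, mostly with a low value. They report only what shows in the picture. A call takes as long as a camera call.
- search_frame(camera, name): "at" ([x, y, z] in m, in world coordinates, good to about 4 mm: the middle of the surface that is visible of it).
The state is a dict: "time": time; "qpos": joint angles; "qvel": joint speeds; "joint_efforts": joint torques, N m; "tool_pos": TCP position; "tool_rot": TCP orientation; "contact_force": force on the tool from outside, world axes, zero at the start; "torque": the same for the moment, N m; "opening": finger opening in m; "grip_force": force on a finger pad.
Only numpy, scipy, OpenCV 4.12 (cv2) and the standard library are available. Lean on these libraries where they do the work, as an engineer would, in place of code of your own. Each camera call takes 0.05 s, during which the arm holds its last target. There are 200 camera calls.

## Working session

There is one attempt and no reset: what is moved stays moved. The work goes in short steps, Python scripts to look and compute and a tool call to move; the robot and the scene stay as the last step left them, time stands still between calls to the robot, and variables do not carry over. Pictures are saved under pics/ and viewed, at most 10 in all, crops included, and the job is handed in when it is done.

Besides the shell and the picture viewer there is one more tool, called after "Emit:" as a command line: name --argument value ..., lists and objects as JSON in quotes. step_arm: Moves the arm, as the interface text tells. Its arguments: {"type":"object","properties":{"commands":{"type":"array"},"fingers":{"type":"number"},"grip_force":{"type":"number"}},"required":["commands"]}

```bash
ls; mkdir -p pics
python3 - <<'E'
from cell import *
import cv2
o=observe(); print(o['time'],o['tool_pos'],o['tool_rot'],o['opening'],o['contact_force'])
for c in ['scene','top']:
    im=read_camera(c); cv2.imwrite(f'pics/{c}0.png',im[:,:,::-1])
    for n in ['gauge_center','gauge_dial','gauge_grip','gauge_slot','stand','hook_mean','catch','block','petri_center','beaker_center','timer_center']:
        r=search_frame(c,n)
        print(c,n,[( [round(float(v),4) for v in d['at']],round(d['confidence'],2)) for d in r[:2]])
print(observe()['time'])
E
```

```text
pics
0.0 [ 0.23474914 -0.46914669  0.22607372] [-3.14011920e+00 -1.96931534e-04  4.63810681e-01] 0.09172589810068728 [ 0.62991332  0.88620338 -0.20879059]
scene gauge_center [([0.5577, 0.2246, 0.11], 0.98)]
scene gauge_dial []
scene gauge_grip [([0.5571, 0.2275, 0.1099], 0.72), ([0.5437, 0.2286, 0.0315], 0.52)]
scene gauge_slot [([0.5557, 0.2221, 0.1015], 0.95)]
scene stand [([0.6019, -0.1825, 0.0146], 0.84), ([0.3914, -0.038, 0.0183], 0.15)]
scene hook_mean [([0.5973, -0.1877, 0.0113], 0.87)]
scene catch [([0.5484, 0.2197, 0.1073], 0.58)]
scene block [([0.544, 0.2289, 0.0305], 0.7)]
scene petri_center [([0.5396, 0.0154, 0.0147], 0.78)]
scene beaker_center [([0.6934, 0.0182, 0.0502], 0.9)]
scene timer_center [([0.3914, -0.0353, 0.0175], 0.58)]
top gauge_center [([0.5495, 0.2083, 0.1054], 0.73)]
top gauge_dial [([0.5472, 0.2087, 0.1026], 0.73)]
top gauge_grip [([0.5547, 0.2092, 0.1047], 0.7)]
top gauge_slot [([0.55, 0.2089, 0.1052], 0.54)]
top stand [([0.5914, -0.1902, 0.0084], 0.84)]
top hook_mean [([0.5929, -0.1855, 0.0125], 0.98)]
top catch []
top block [([0.5624, 0.206, 0.0418], 0.91)]
top petri_center [([0.5471, 0.0142, 0.0159], 0.77)]
top beaker_center [([0.7147, 0.0076, 0.0123], 0.55)]
top timer_center [([0.3841, -0.0551, 0.0191], 0.72)]
1.2
```

Run:
```python
import cv2
for c in ['scene','top']:
    im=cv2.imread(f'pics/{c}0.png'); cv2.imwrite(f'pics/{c}0b.png',cv2.resize(im,(800,600),interpolation=cv2.INTER_CUBIC))
```

```text
(no output)
```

View pics/scene0b.png

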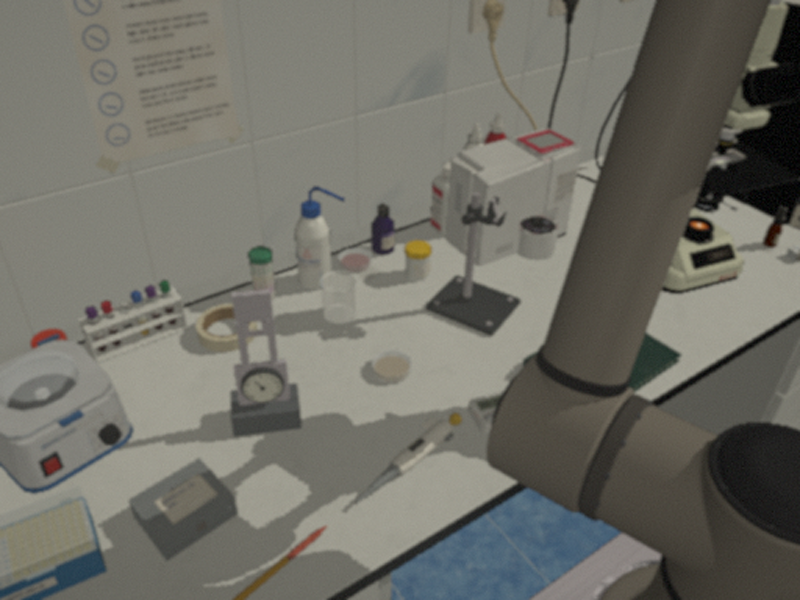

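View pics/top0b.png

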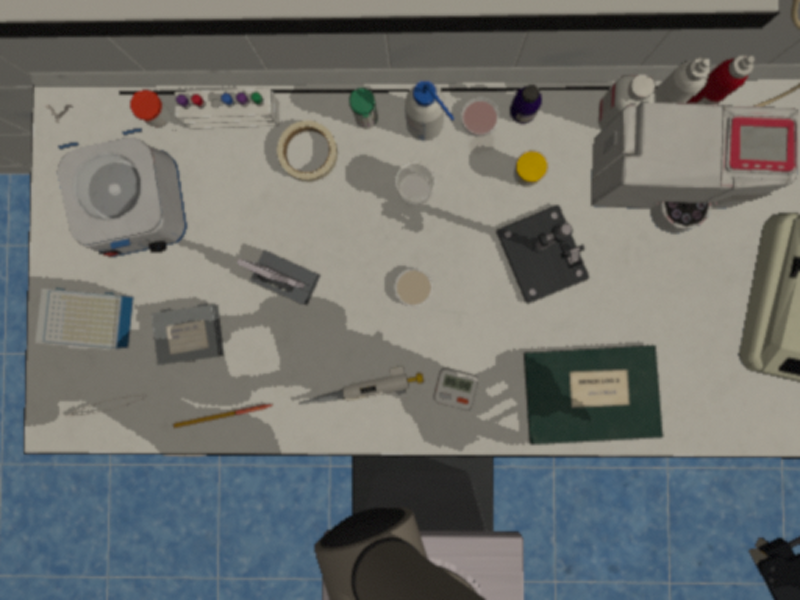

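The scene view shows the gauge in the block at about (262,360) with its dial facing the camera, and the stand at about (475,270). The top view shows the block at about (278,275) and the stand foot at about (543,253). I'll zoom in on both.

Run:
```python
import cv2,numpy as np
t=cv2.imread('pics/top0.png'); s=cv2.imread('pics/scene0.png')
a=cv2.resize(t[125:200,305:405],(400,300),interpolation=cv2.INTER_CUBIC)   # stand x4
b=cv2.resize(t[140:215,135:235],(400,300),interpolation=cv2.INTER_CUBIC)   # block x4
c=cv2.resize(s[120:220,260:340],(320,400)[::1],interpolation=cv2.INTER_CUBIC)[:300]
d=cv2.resize(s[180:280,135:205],(210,300),interpolation=cv2.INTER_CUBIC)
r=np.zeros((300,800,3),np.uint8); r[:,:320]=c; r[:,400:610]=d
cv2.imwrite('pics/crop.png',np.vstack([np.hstack([a,b]),r]))
from cell import *
for c in ['top','scene']:
  g=get_calibration(c); print(np.round(g['camera_matrix'],1).tolist(),np.round(g['world_from_camera'],4).tolist(),g.keys())
```

```text
[[437.8, 0.0, 257.6], [0.0, 437.8, 182.4], [0.0, 0.0, 1.0]] [[-0.0003, 0.9988, -0.0496, 0.4932], [-0.9996, -0.0018, -0.0283, -0.0014], [-0.0284, 0.0495, 0.9984, 1.1064], [0.0, 0.0, 0.0, 1.0]] dict_keys(['camera_matrix', 'world_from_camera'])
[[460.6, 0.0, 253.0], [0.0, 460.6, 186.7], [0.0, 0.0, 1.0]] [[-0.57, 0.499, -0.6527, -0.1222], [-0.8215, -0.3295, 0.4655, 0.4876], [0.0172, 0.8015, 0.5977, 0.7597], [0.0, 0.0, 0.0, 1.0]] dict_keys(['camera_matrix', 'world_from_camera'])
```

View pics/crop.png

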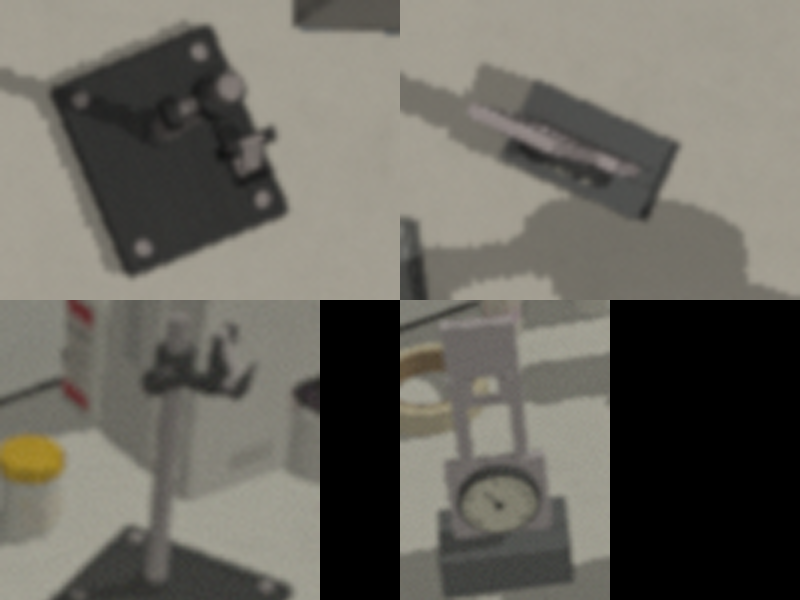

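The crop shows the foot corners at about (52,92), (208,27), (287,210) and (130,275). The hook is on the lower-right side of the post, so the stand's front points toward the robot. The block is tilted, and the dial is on its lower-left (robot) side.

```bash
cat > h.py <<'E'
import numpy as np, cv2
from cell import *
def ray(g,uv,z):
    K=np.array(g['camera_matrix']);T=np.array(g['world_from_camera'])
    p=np.linalg.inv(K)@np.array([uv[0],uv[1],1.]); d=T[:3,:3]@np.array([p[0],-p[1],-p[2]])
    o=T[:3,3]; return o+d*(z-o[2])/d[2]
def proj(g,P):
    K=np.array(g['camera_matrix']);T=np.array(g['world_from_camera'])
    c=(np.asarray(P)-T[:3,3])@T[:3,:3]; c=c*[1,-1,-1]; q=K@c; return q[:2]/q[2]
E
python3 - <<'E'
from h import *
g=get_calibration('top')
def rep(n,cs,ox,oy,z):
    w=np.array([ray(g,(ox+x/4-.4,oy+y/4-.4),z)[:2] for x,y in cs])
    print(n,w.round(4).tolist(),w.mean(0).round(4),[round(float(np.linalg.norm(w[i]-w[i-1])),4) for i in range(4)],[round(float(np.degrees(np.arctan2(*(w[i]-w[i-1])[::-1]))),1) for i in range(4)])
rep('foot',[(52,92),(208,27),(287,210),(130,275)],305,125,.012)
rep('block',[(133,82),(280,145),(243,220),(98,155)],135,140,.038)
w=ray(g,(305+230/4,125+87/4),.217);print('posttop',w)
w=ray(g,(135+70/4,140+108/4),.224);print('gauge top left',w, ray(g,(135+180/4,140+155/4),.224))
g=get_calibration('wrist');T=np.array(g['world_from_camera']);o=observe()
from scipy.spatial.transform import Rotation as R
Rt=R.from_euler('xyz',o['tool_rot']).as_matrix()
print('cam in tool',Rt.T@(T[:3,3]-o['tool_pos']),(Rt.T@T[:3,:3]).round(3).tolist(),np.array(g['camera_matrix']).round(0).tolist())
E
```

```text
foot [[0.6345, -0.1208], [0.675, -0.2184], [0.5602, -0.2659], [0.5199, -0.1683]] [ 0.5974 -0.1933] [0.1241, 0.1056, 0.1242, 0.1055] [22.5, -67.5, -157.5, 112.5]
block [[0.6017, 0.2501], [0.5626, 0.1589], [0.5166, 0.1814], [0.5566, 0.2713]] [0.5594 0.2154] [0.0498, 0.0992, 0.0512, 0.0984] [-25.2, -113.2, 153.9, 66.0]
posttop [ 0.60941591 -0.18926261  0.217     ]
gauge top left [0.56878231 0.23762221 0.224     ] [0.54470303 0.18111217 0.224     ]
cam in tool [ 7.23804278e-02  1.14005039e-04 -1.57337638e-01] [[-0.0, 0.963, 0.27], [1.0, 0.0, -0.0], [-0.0, 0.27, -0.963]] [[307.0, 0.0, 255.0], [0.0, 307.0, 188.0], [0.0, 0.0, 1.0]]
```

```bash
cat >> h.py <<'E'
from scipy.spatial.transform import Rotation as Rn
import json
def plan(target,yaw=None,n=10,o=None):
    o=o or observe(); Rm=Rn.from_euler('xyz',o['tool_rot']).as_matrix(); x=Rm[:,0]
    psi=np.arctan2(x[1],x[0]); dy=0 if yaw is None else (yaw-psi+np.pi)%(2*np.pi)-np.pi
    d=(np.array(target)-o['tool_pos'])/n; a=np.linspace(0,1,n+1)[:-1]*dy+psi; rows=[]
    for k in a: # shift in tool axes at row start: x=(c,s,0) y=(s,-c,0) z=-z
        c,s=np.cos(k),np.sin(k); t=np.array([c*d[0]+s*d[1],s*d[0]-c*d[1],-d[2]])*1000
        rows.append({"translation":[round(float(v),1) for v in t],"roll":round(float(-dy/n),4)})
    print(json.dumps(rows) if dy else f"{n} x {rows[0]}")
E
python3 -c "
from h import *
plan([.574,-.203,.30],np.radians(112.5),14)"
```

```text
[{"translation": [30.2, -6.2, -5.2], "roll": -0.1071}, {"translation": [30.7, -2.9, -5.2], "roll": -0.1071}, {"translation": [30.8, 0.4, -5.2], "roll": -0.1071}, {"translation": [30.6, 3.7, -5.2], "roll": -0.1071}, {"translation": [30.0, 6.9, -5.2], "roll": -0.1071}, {"translation": [29.1, 10.1, -5.2], "roll": -0.1071}, {"translation": [27.9, 13.1, -5.2], "roll": -0.1071}, {"translation": [26.3, 16.0, -5.2], "roll": -0.1071}, {"translation": [24.4, 18.8, -5.2], "roll": -0.1071}, {"translation": [22.3, 21.3, -5.2], "roll": -0.1071}, {"translation": [19.9, 23.5, -5.2], "roll": -0.1071}, {"translation": [17.3, 25.5, -5.2], "roll": -0.1071}, {"translation": [14.4, 27.2, -5.2], "roll": -0.1071}, {"translation": [11.4, 28.6, -5.2], "roll": -0.1071}]
```

Emit:
step_arm --commands '[{"translation":[30,-6,-10],"roll":-0.107},{"translation":[30.5,-3,-10],"roll":-0.107},{"translation":[31,0.5,-10],"roll":-0.107},{"translation":[30.5,3.5,-10],"roll":-0.107},{"translation":[30,7,-10],"roll":-0.107},{"translation":[29,10,-10],"roll":-0.107},{"translation":[28,13,-10],"roll":-0.107},{"translation":[26.5,16,-4],"roll":-0.107},{"translation":[24.5,19,0],"roll":-0.107},{"translation":[22.5,21.5,0],"roll":-0.107},{"translation":[20,23.5,0],"roll":-0.107},{"translation":[17.5,25.5,0],"roll":-0.107},{"translation":[14.5,27,0],"roll":-0.107},{"translation":[11.5,28.5,0],"roll":-0.107},{"translation":[0,0,0],"roll":0},{"translation":[0,0,0],"roll":0}]'

```text
time: 2.53
tool_pos: [0.5747, -0.2015, 0.3]
tool_rot: [-3.141, -0.0, 1.964]
contact_force: [-0.2, -0.2, 1.1]
opening: 0.0918
grip_force: 0.0
```

Run:
```python
from h import *
o=observe(); print(o['time'],o['tool_pos'],np.degrees(o['tool_rot']),o['contact_force'])
g=get_calibration('wrist'); im=read_camera('wrist')
np.savez('w1.npz',K=g['camera_matrix'],T=g['world_from_camera'])
cv2.imwrite('pics/w1.png',im[:,:,::-1]); cv2.imwrite('pics/w1b.png',cv2.resize(im[:,:,::-1],(800,600),interpolation=cv2.INTER_CUBIC))
for n in ['stand','hook_mean','catch']:
    print(n,[(np.round(d['at'],4).tolist(),round(d['confidence'],2)) for d in search_frame('wrist',n)[:2]])
```

```text
2.5333 [ 0.57471131 -0.20154745  0.30004506] [-1.79956038e+02 -2.81182971e-02  1.12506608e+02] [-0.15828538 -0.1729462   1.09482742]
stand [([0.587, -0.182, 0.0124], 0.69)]
hook_mean [([0.5956, -0.1869, 0.0111], 0.87)]
catch [([0.5834, -0.2021, 0.2072], 0.46)]
```

View pics/w1b.png

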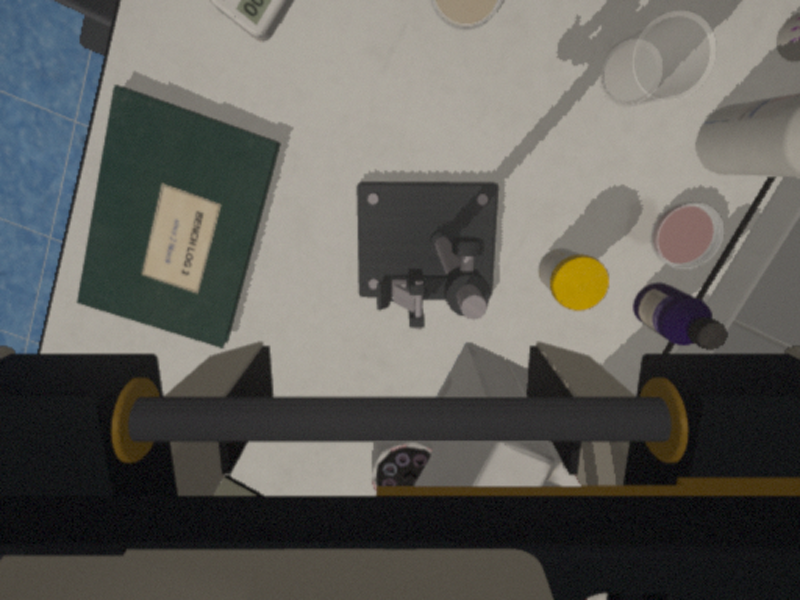

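The wrist view is aligned with the stand. The foot spans about (358..498, 182..297), the post top is at (473,303) and the hook is at about (385–425, 270–325).

Run:
```python
import cv2
im=cv2.imread('pics/w1.png')[108:218,222:332]
cv2.imwrite('pics/w1c.png',cv2.resize(im,None,fx=5,fy=5,interpolation=cv2.INTER_CUBIC))
```

```text
(no output)
```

View pics/w1c.png

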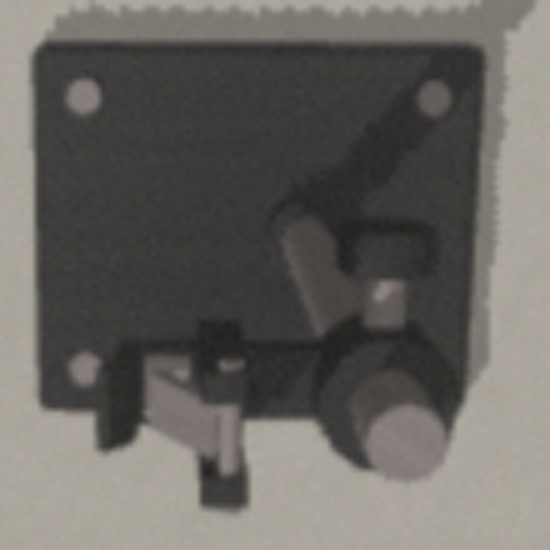

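```bash
cat > fit.py <<'E'
from h import *
from scipy.optimize import least_squares
z=np.load('w1.npz'); g={'camera_matrix':z['K'],'world_from_camera':z['T']}
def px(x,y): return np.array([222+(x+.5)/5-.5,108+(y+.5)/5-.5])
def W(s,p):
    c,sn=np.cos(s[2]),np.sin(s[2]); return np.array([s[0]+c*p[0]-sn*p[1],s[1]+sn*p[0]+c*p[1],p[2]])
def cr(s,p): u=proj(g,W(s,p)); return np.round([(u[0]-222+.5)*5-.5,(u[1]-108+.5)*5-.5],0).tolist()
obs=[((-.065,.055,.012),(36,45)),((.065,.055,.012),(483,47)),((-.065,-.055,.012),(42,407)),((.014,0,.217),(405,441))]
f=lambda s:np.concatenate([proj(g,W(s,p))-px(*q) for p,q in obs])
r=least_squares(f,[.5974,-.1933,.39]); s=r.x
print('stand',s,np.degrees(s[2]),(r.fun*5).round(1))
for dz in (-.008,0,.008):
    h=.185+dz
    print(dz,'wall top f-y/f+y',cr(s,(-.020,-.012,h+.033)),cr(s,(-.020,.012,h+.033)),'nose in top',cr(s,(-.026,-.008,h+.016)),cr(s,(-.036,-.008,h+.016)),cr(s,(-.036,.008,h+.016)),cr(s,(-.031,-.008,h)))
print('hook',W(s,(-.0255,0,.185)))
E
python3 fit.py
```

```text
stand [ 0.59836245 -0.19394655  0.38599955] 22.11614485877753 [-6.2 -4.8  6.3 -3.7 -5.7  6.8  3.1  2.1]
-0.008 wall top f-y/f+y [199.0, 497.0] [201.0, 360.0] nose in top [164.0, 445.0] [109.0, 444.0] [109.0, 358.0] [138.0, 419.0]
0 wall top f-y/f+y [200.0, 513.0] [202.0, 372.0] nose in top [164.0, 458.0] [107.0, 458.0] [107.0, 369.0] [138.0, 431.0]
0.008 wall top f-y/f+y [201.0, 530.0] [203.0, 385.0] nose in top [164.0, 473.0] [105.0, 472.0] [105.0, 381.0] [137.0, 444.0]
hook [ 0.57473868 -0.20354693  0.185     ]
```

The fit puts the hook at about (0.5747, −0.2035) with yaw 22.1–22.5°, and the pad about 3 mm below the mean height. Next I move above the gauge.

```bash
python3 -c "
from h import *
plan([.557,.212,.30],np.radians(66.5),13)"
```

```text
[{"translation": [30.1, 11.0, 0.1], "roll": 0.0615}, {"translation": [30.7, 9.1, 0.1], "roll": 0.0615}, {"translation": [31.2, 7.2, 0.1], "roll": 0.0615}, {"translation": [31.6, 5.3, 0.1], "roll": 0.0615}, {"translation": [31.8, 3.3, 0.1], "roll": 0.0615}, {"translation": [32.0, 1.4, 0.1], "roll": 0.0615}, {"translation": [32.0, -0.6, 0.1], "roll": 0.0615}, {"translation": [31.9, -2.6, 0.1], "roll": 0.0615}, {"translation": [31.7, -4.5, 0.1], "roll": 0.0615}, {"translation": [31.3, -6.5, 0.1], "roll": 0.0615}, {"translation": [30.9, -8.4, 0.1], "roll": 0.0615}, {"translation": [30.3, -10.3, 0.1], "roll": 0.0615}, {"translation": [29.6, -12.1, 0.1], "roll": 0.0615}]
```

Emit:
step_arm --commands '[{"translation":[30,11,0],"roll":0.0615},{"translation":[30.7,9.1,0],"roll":0.0615},{"translation":[31.2,7.2,0],"roll":0.0615},{"translation":[31.6,5.3,0],"roll":0.0615},{"translation":[31.8,3.3,0],"roll":0.0615},{"translation":[32,1.4,0],"roll":0.0615},{"translation":[32,-0.6,0],"roll":0.0615},{"translation":[32,-2.6,0],"roll":0.0615},{"translation":[31.7,-4.5,0],"roll":0.0615},{"translation":[31.3,-6.5,0],"roll":0.0615},{"translation":[31,-8.4,0],"roll":0.0615},{"translation":[30.3,-10.3,0],"roll":0.0615},{"translation":[29.6,-12,0],"roll":0.0615},{"translation":[0,0,0],"roll":0},{"translation":[0,0,0],"roll":0}]'

```text
time: 3.98
tool_pos: [0.5568, 0.2136, 0.3008]
tool_rot: [3.141, 0.0, 1.164]
contact_force: [0.1, -0.8, 0.1]
opening: 0.0918
grip_force: 0.0
```

Run:
```python
from h import *
o=observe(); print(o['time'],o['tool_pos'],np.degrees(o['tool_rot']),o['contact_force'])
g=get_calibration('wrist'); im=read_camera('wrist')
np.savez('w2.npz',K=g['camera_matrix'],T=g['world_from_camera'])
cv2.imwrite('pics/w2.png',im[:,:,::-1])
cv2.imwrite('pics/w2c.png',cv2.resize(im[80:260,150:370,::-1],None,fx=3.333,fy=3.333,interpolation=cv2.INTER_CUBIC))
for n in ['gauge_grip','block']:
    print(n,[(np.round(d['at'],4).tolist(),round(d['confidence'],2)) for d in search_frame('wrist',n)[:2]])
```

```text
3.9833 [0.55675346 0.21358387 0.30076729] [1.79986409e+02 1.35194553e-02 6.66771498e+01] [ 0.09737853 -0.7613174   0.05470767]
gauge_grip [([0.5609, 0.2296, 0.1896], 0.76)]
block [([0.5701, 0.2282, 0.0392], 0.89)]
```

View pics/w2c.png

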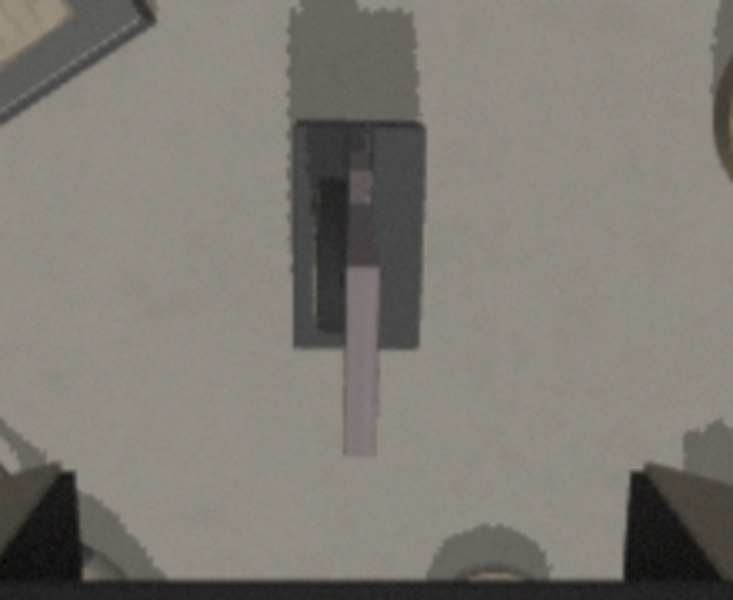

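The block spans (293..425, 120..348), and the gauge's top edge is a strip from (346..379, 267) down to (344..376, 455).

Run:
```python
from h import *
z=np.load('w2.npz'); g={'camera_matrix':z['K'],'world_from_camera':z['T']}
px=lambda x,y:(150+(x+.5)/3.333-.5,80+(y+.5)/3.333-.5)
def rep(cs,zz):
    w=np.array([ray(g,px(*c),zz)[:2] for c in cs]); print(w.mean(0).round(4),[round(float(np.linalg.norm(w[i]-w[i-1])),4) for i in range(4)],[round(float(np.degrees(np.arctan2(*(w[i]-w[i-1])[::-1]))),1) for i in range(4)])
rep([(346,267),(379,267),(376,455),(344,455)],.224)
rep([(293,120),(425,123),(419,348),(293,347)],.038)
o=observe();plan([.5588,.2137,.202],None,8)
```

```text
[0.5609 0.2181] [0.0465, 0.0076, 0.0465, 0.0078] [66.0, -23.3, -113.8, 156.6]
[0.5614 0.2189] [0.094, 0.0529, 0.0933, 0.0536] [65.8, -24.6, -113.8, 156.2]
8 x {'translation': [0.3, 0.1, 12.4], 'roll': 0.0}
```

```bash
python3 -c "
from h import *
plan([.561,.2183,.199],None,6)"
```

```text
6 x {'translation': [1.3, 0.1, 17.0], 'roll': 0.0}
```

```bash
python3 -c "
from h import *
o=observe();print(o['time'],o['tool_pos'],np.degrees(o['tool_rot']))
z=np.load('w2.npz');g=get_calibration('wrist');print(g['world_from_camera'][:3,3]-z['T'][:3,3])"
```

```text
4.1333 [0.55728278 0.21157665 0.30089852] [1.79975273e+02 2.16310655e-02 6.65065847e+01]
[ 0.0006913  -0.00203495  0.00010938]
```

Emit:
step_arm --commands '[{"translation":[1.3,0.1,17],"roll":0.006},{"translation":[1.3,0.1,17],"roll":0},{"translation":[1.3,0.1,17],"roll":0},{"translation":[1.3,0.1,17],"roll":0},{"translation":[1.3,0.1,17],"roll":0},{"translation":[1.3,0.1,17],"roll":0},{"translation":[0,0,0],"roll":0},{"translation":[0,0,0],"roll":0},{"translation":[0,0,0],"roll":0}]'

```text
time: 4.88
tool_pos: [0.5615, 0.2193, 0.1999]
tool_rot: [3.14, -0.001, 1.155]
contact_force: [0.2, -0.3, 0.1]
opening: 0.092
grip_force: 0.0
```

Emit:
step_arm --commands '[{"translation":[0,0,0],"roll":0},{"translation":[0,0,0],"roll":0},{"translation":[0,0,0],"roll":0},{"translation":[0,0,0],"roll":0},{"translation":[0,0,0],"roll":0},{"translation":[0,0,0],"roll":0},{"translation":[0,0,0],"roll":0},{"translation":[0,0,0],"roll":0},{"translation":[0,0,0],"roll":0},{"translation":[0,0,0],"roll":0},{"translation":[0,0,0],"roll":0},{"translation":[0,0,0],"roll":0}]' --fingers 0 --grip_force 40

```text
time: 5.88
tool_pos: [0.5608, 0.22, 0.1987]
tool_rot: [3.142, 0.0, 1.156]
contact_force: [0.3, -0.2, 1.0]
opening: 0.0162
grip_force: 0.0
```

Emit:
step_arm --commands '[{"translation":[0,0,0],"roll":0},{"translation":[0,0,0],"roll":0},{"translation":[0,0,0],"roll":0},{"translation":[0,0,0],"roll":0},{"translation":[0,0,0],"roll":0}]'

```text
time: 6.3
tool_pos: [0.5608, 0.22, 0.1987]
tool_rot: [3.141, 0.0, 1.156]
contact_force: [1.3, -0.2, -0.8]
opening: 0.0076
grip_force: 40.0
```

```bash
python3 -c "
from h import *
o=observe();print(o['time'],o['tool_pos'],np.degrees(o['tool_rot']),o['contact_force'],o['opening'],o['grip_force'])"
```

```text
6.3 [0.56084583 0.22002392 0.19868899] [1.79986952e+02 1.86239101e-03 6.62489372e+01] [ 1.32076052 -0.176225   -0.80197483] 0.007619225796180359 39.989705085754395
```

The gauge is gripped at 40 N with a 7.6 mm opening. Next is the lift.

Emit:
step_arm --commands '[{"translation":[0,0,-4],"roll":0},{"translation":[0,0,-8],"roll":0},{"translation":[0,0,-10],"roll":0},{"translation":[0,0,-12],"roll":0},{"translation":[0,0,-14],"roll":0},{"translation":[0,0,-16],"roll":0},{"translation":[0,0,-16],"roll":0},{"translation":[0,0,-12],"roll":0},{"translation":[0,0,-8],"roll":0},{"translation":[0,0,0],"roll":0},{"translation":[0,0,0],"roll":0}]'

```text
time: 7.22
tool_pos: [0.5606, 0.2201, 0.299]
tool_rot: [3.141, -0.0, 1.156]
contact_force: [-0.1, -0.2, -2.0]
opening: 0.0076
grip_force: 40.0
```

```bash
python3 -c "
from h import *
o=observe();print(o['time'],o['tool_pos'],np.degrees(o['tool_rot']),o['contact_force'],o['opening'],o['grip_force'])
plan([.5188,-.2251,.30],np.radians(112.3),18)"
```

```text
7.2167 [0.56064747 0.22012034 0.29897738] [ 1.79985748e+02 -1.41496929e-02  6.62551252e+01] [-0.05352498 -0.16481471 -2.02814908] 0.007588852970672377 39.9946403503418
[{"translation": [-23.6, 7.8, -0.1], "roll": -0.0446}, {"translation": [-23.9, 6.8, -0.1], "roll": -0.0446}, {"translation": [-24.2, 5.7, -0.1], "roll": -0.0446}, {"translation": [-24.4, 4.6, -0.1], "roll": -0.0446}, {"translation": [-24.6, 3.5, -0.1], "roll": -0.0446}, {"translation": [-24.7, 2.4, -0.1], "roll": -0.0446}, {"translation": [-24.8, 1.3, -0.1], "roll": -0.0446}, {"translation": [-24.8, 0.2, -0.1], "roll": -0.0446}, {"translation": [-24.8, -0.9, -0.1], "roll": -0.0446}, {"translation": [-24.8, -2.0, -0.1], "roll": -0.0446}, {"translation": [-24.6, -3.1, -0.1], "roll": -0.0446}, {"translation": [-24.5, -4.2, -0.1], "roll": -0.0446}, {"translation": [-24.3, -5.3, -0.1], "roll": -0.0446}, {"translation": [-24.0, -6.4, -0.1], "roll": -0.0446}, {"translation": [-23.7, -7.4, -0.1], "roll": -0.0446}, {"translation": [-23.3, -8.5, -0.1], "roll": -0.0446}, {"translation": [-22.9, -9.5, -0.1], "roll": -0.0446}, {"translation": [-22.5, -10.5, -0.1], "roll": -0.0446}]
```

Emit:
step_arm --commands '[{"translation":[-23.6,7.8,0],"roll":-0.0446},{"translation":[-24,6.8,0],"roll":-0.0446},{"translation":[-24.2,5.7,0],"roll":-0.0446},{"translation":[-24.4,4.6,0],"roll":-0.0446},{"translation":[-24.6,3.5,0],"roll":-0.0446},{"translation":[-24.7,2.4,0],"roll":-0.0446},{"translation":[-24.8,1.3,0],"roll":-0.0446},{"translation":[-24.8,0.2,0],"roll":-0.0446},{"translation":[-24.8,-0.9,0],"roll":-0.0446},{"translation":[-24.8,-2,0],"roll":-0.0446},{"translation":[-24.6,-3.1,0],"roll":-0.0446},{"translation":[-24.5,-4.2,0],"roll":-0.0446},{"translation":[-24.3,-5.3,0],"roll":-0.0446},{"translation":[-24,-6.4,0],"roll":-0.0446},{"translation":[-23.7,-7.4,0],"roll":-0.0446},{"translation":[-23.3,-8.5,0],"roll":-0.0446},{"translation":[-23,-9.5,0],"roll":-0.0446},{"translation":[-22.5,-10.5,0],"roll":-0.0446}]'

```text
time: 8.72
tool_pos: [0.518, -0.226, 0.2976]
tool_rot: [-3.14, -0.002, 1.961]
contact_force: [0.7, -0.4, -2.1]
opening: 0.008
grip_force: 40.0
```

Emit:
step_arm --commands '[{"translation":[0,0,6],"roll":0},{"translation":[0,0,10],"roll":0},{"translation":[0,0,12],"roll":0},{"translation":[0,0,10],"roll":0},{"translation":[0,0,8],"roll":0},{"translation":[0,0,0],"roll":0},{"translation":[0,0,0],"roll":0},{"translation":[0,0,0],"roll":0},{"translation":[0,0,0],"roll":0}]'

```text
time: 9.47
tool_pos: [0.5191, -0.2251, 0.2534]
tool_rot: [3.141, 0.001, 1.959]
contact_force: [-0.2, -0.6, -2.8]
opening: 0.0076
grip_force: 40.0
```

Run:
```python
from h import *
o=observe(); print(o['time'],o['tool_pos'],np.degrees(o['tool_rot']),o['contact_force'])
g=get_calibration('wrist'); im=read_camera('wrist'); print(observe()['tool_pos'])
np.savez('w3.npz',K=g['camera_matrix'],T=g['world_from_camera'])
cv2.imwrite('pics/w3.png',im[:,:,::-1])
cv2.imwrite('pics/w3c.png',cv2.resize(im[100:280,170:390,::-1],None,fx=3.333,fy=3.333,interpolation=cv2.INTER_CUBIC))
```

```text
9.4667 [ 0.51913047 -0.2251188   0.25344944] [1.79951034e+02 7.01156426e-02 1.12263523e+02] [-0.19201883 -0.56114314 -2.77721362]
[ 0.51907681 -0.2251656   0.25340866]
```

View pics/w3c.png

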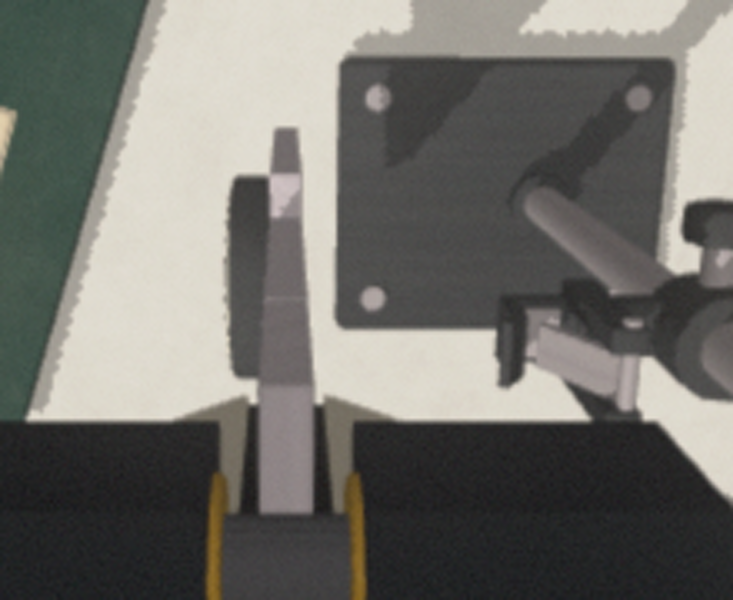

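The gauge hangs straight in the fingers with its dial on the left, away from the post. The gauge top's near corners are at (260,385) and (314,385). The nose is at (498–525, 298–385) and the foot corners are at (340,60), (675,60) and (337,327).

```bash
cat > fit3.py <<'E'
from h import *
from scipy.optimize import least_squares
z=np.load('w3.npz'); g={'camera_matrix':z['K'],'world_from_camera':z['T']}
px=lambda x,y:np.array([170+(x+.5)/3.333-.5,100+(y+.5)/3.333-.5])
def W(s,p):
    c,sn=np.cos(s[2]),np.sin(s[2]); return np.array([s[0]+c*p[0]-sn*p[1],s[1]+sn*p[0]+c*p[1],p[2]])
def cr(s,p): u=proj(g,W(s,p)); return np.round([(u[0]-170+.5)*3.333-.5,(u[1]-100+.5)*3.333-.5],0).tolist()
obs=[((-.065,.055,.012),(338,57)),((.065,.055,.012),(676,57)),((-.065,-.055,.012),(336,328))]
r=least_squares(lambda s:np.concatenate([proj(g,W(s,p))-px(*q) for p,q in obs]),[.5974,-.1933,.39]); s=r.x
print('stand w3',s,np.degrees(s[2]),(r.fun*3.3).round(1))
s=np.array([.5984,-.1939,.388])
for s in (s,r.x):
  for dz in (-.008,-.003,.002):
    h=.185+dz
    print(dz,'wall f-y/f+y',cr(s,(-.020,-.012,h+.033)),cr(s,(-.020,.012,h+.033)),'nose -36',cr(s,(-.036,-.008,h+.016)),cr(s,(-.036,.008,h+.016)))
for zz in (.2787,):
  a,b=ray(g,px(260,385),zz),ray(g,px(314,385),zz); print('gauge +y end mid',((a+b)/2).round(4),np.linalg.norm(a-b))
  m=(a+b)/2
  o=observe(); t=np.radians(112.26); d=m-o['tool_pos']; print('in tool x,y',d[0]*np.cos(t)+d[1]*np.sin(t),d[0]*np.sin(t)-d[1]*np.cos(t))
E
python3 fit3.py
```

```text
stand w3 [ 0.5976115  -0.19395059  0.38911542] 22.294671465005152 [-0.9 -1.2  3.  -1.5 -2.3  3.4]
-0.008 wall f-y/f+y [595.0, 427.0] [605.0, 318.0] nose -36 [504.0, 380.0] [509.0, 313.0]
-0.003 wall f-y/f+y [602.0, 436.0] [613.0, 326.0] nose -36 [509.0, 388.0] [513.0, 320.0]
0.002 wall f-y/f+y [610.0, 446.0] [620.0, 333.0] nose -36 [514.0, 397.0] [518.0, 326.0]
-0.008 wall f-y/f+y [592.0, 426.0] [601.0, 317.0] nose -36 [501.0, 380.0] [505.0, 312.0]
-0.003 wall f-y/f+y [599.0, 435.0] [609.0, 324.0] nose -36 [506.0, 387.0] [510.0, 319.0]
0.002 wall f-y/f+y [606.0, 445.0] [617.0, 332.0] nose -36 [511.0, 396.0] [515.0, 326.0]
gauge +y end mid [ 0.5103 -0.2044  0.2787] 0.007429282767779248
in tool x,y 0.022548802719631472 -0.00023658662529576525
```

Emit:
step_arm --commands '[{"translation":[0.3,4,0],"roll":0},{"translation":[0,6,0],"roll":0},{"translation":[0,6,0],"roll":0},{"translation":[0,6,0],"roll":0},{"translation":[0,4,0],"roll":0},{"translation":[0,2,0],"roll":0},{"translation":[0,1.2,0],"roll":0},{"translation":[0,1.2,0],"roll":0},{"translation":[0,1.2,0],"roll":0},{"translation":[0,1.2,0],"roll":0},{"translation":[0,1.2,0],"roll":0}]'

```text
time: 10.43
tool_pos: [0.5501, -0.2121, 0.2528]
tool_rot: [3.142, 0.0, 1.959]
contact_force: [0.5, -1.1, -2.2]
opening: 0.008
grip_force: 40.0
```

```bash
cat > st.py <<'E'
from h import *
o=observe(); p=o['tool_pos']; c,s=np.cos(np.radians(22.25)),np.sin(np.radians(22.25)); d=p-np.array([.598,-.194,0]); f=o['contact_force']
print('t',round(o['time'],2),'stand x,y,z mm',np.round([c*d[0]+s*d[1],c*d[1]-s*d[0],p[2]],5)*1000,'F stand',np.round([c*f[0]+s*f[1],c*f[1]-s*f[0],f[2]],1),'torque',np.round(o['torque'],2),np.degrees(o['tool_rot']).round(2),o['grip_force'],'pad h at edge:',p[2]-.0827+.04)
E
python3 st.py
```

```text
t 10.43 stand x,y,z mm [-51.17   1.42 252.79] F stand [ 0.  -1.2 -2.2] torque [-0.01 -0.13 -0.02] [1.8000e+02 1.0000e-02 1.1224e+02] 39.99943435192108 pad h at edge: 0.2100920004933973
```

Emit:
step_arm --commands '[{"translation":[0,1.25,0],"roll":0},{"translation":[0,1.25,0],"roll":0},{"translation":[0,1.25,0],"roll":0},{"translation":[0,1.25,0],"roll":0},{"translation":[0,1.25,0],"roll":0},{"translation":[0,1.25,0],"roll":0},{"translation":[0,1.25,0],"roll":0},{"translation":[0,1.25,0],"roll":0},{"translation":[0,1.25,0],"roll":0},{"translation":[0,1.25,0],"roll":0}]'

```text
time: 11.27
tool_pos: [0.5618, -0.2072, 0.2527]
tool_rot: [-3.142, 0.0, 1.959]
contact_force: [-0.5, 0.3, -2.0]
opening: 0.0078
grip_force: 40.0
```

Emit:
step_arm --commands '[{"translation":[0,1.25,0],"roll":0},{"translation":[0,1.25,0],"roll":0},{"translation":[0,1.25,0],"roll":0},{"translation":[0,1.25,0],"roll":0},{"translation":[0,1.25,0],"roll":0},{"translation":[0,1.25,0],"roll":0},{"translation":[0,1.25,0],"roll":0},{"translation":[0,1.25,0],"roll":0},{"translation":[0,1.25,0],"roll":0},{"translation":[0,0,0],"roll":0},{"translation":[0,0,0],"roll":0}]'

```text
time: 12.18
tool_pos: [0.5721, -0.203, 0.2527]
tool_rot: [-3.142, 0.0, 1.959]
contact_force: [-1.1, -0.4, -1.8]
opening: 0.0077
grip_force: 40.0
```

```bash
python3 st.py
python3 - <<'E'
from h import *
im=read_camera('wrist'); s=read_camera('scene')
a=cv2.resize(im[120:270,200:350,::-1],(500,500),interpolation=cv2.INTER_CUBIC); cv2.imwrite('pics/w4c.png',a)
E
```

```text
t 12.18 stand x,y,z mm [-27.34   1.48 252.7 ] F stand [-1.1  0.1 -1.8] torque [ 0.03 -0.11  0.01] [-180.      0.    112.25] 39.999452233314514 pad h at edge: 0.21000057160164862
```

View pics/w4c.png

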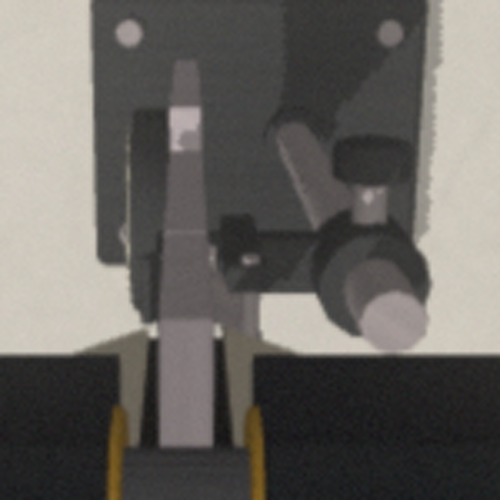

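The plate sits between the nose and the wall. I'll shift it 1.7 mm toward the wall, then feel downward.

Emit:
step_arm --commands '[{"translation":[0,0.9,0],"roll":0},{"translation":[0,0.8,0],"roll":0},{"translation":[0,0,1.2],"roll":0},{"translation":[0,0,1.2],"roll":0},{"translation":[0,0,1.2],"roll":0},{"translation":[0,0,1.2],"roll":0},{"translation":[0,0,1.2],"roll":0}]'

```text
time: 12.87
tool_pos: [0.5736, -0.2024, 0.2465]
tool_rot: [-3.141, -0.0, 1.959]
contact_force: [0.6, -0.1, -2.2]
opening: 0.0075
grip_force: 40.0
```

```bash
python3 st.py
```

```text
t 12.87 stand x,y,z mm [-25.74   1.5  246.53] F stand [ 0.5 -0.3 -2.2] torque [-0.   -0.1  -0.01] [-179.99   -0.    112.25] 39.99962389469147 pad h at edge: 0.20382572918803782
```

Emit:
step_arm --commands '[{"translation":[0,0,1],"roll":0},{"translation":[0,0,1],"roll":0},{"translation":[0,0,1],"roll":0},{"translation":[0,0,1],"roll":0}]'

```text
time: 13.2
tool_pos: [0.5733, -0.2027, 0.2431]
tool_rot: [-3.141, 0.001, 1.959]
contact_force: [-3.2, -1.6, 2.6]
opening: 0.0078
grip_force: 40.0
```

```bash
python3 st.py
```

```text
t 13.2 stand x,y,z mm [-26.11   1.31 243.06] F stand [-3.6 -0.2  2.6] torque [-0.25  0.56  0.02] [-1.7996e+02  4.0000e-02  1.1224e+02] 40.004233717918396 pad h at edge: 0.20035652376652527
```

Emit:
step_arm --commands '[{"translation":[0,0,0.8],"roll":0},{"translation":[0,0,0.8],"roll":0},{"translation":[0,0,0.8],"roll":0}]'

```text
time: 13.45
tool_pos: [0.5735, -0.2027, 0.2407]
tool_rot: [-3.141, 0.001, 1.959]
contact_force: [-3.3, -1.7, 3.1]
opening: 0.0077
grip_force: 40.0
```

```bash
python3 st.py
```

```text
t 13.45 stand x,y,z mm [-26.01   1.2  240.71] F stand [-3.7 -0.3  3.1] torque [-0.31  0.62 -0.  ] [-1.7999e+02  5.0000e-02  1.1224e+02] 40.00549077987671 pad h at edge: 0.19801372905680928
```

Emit:
step_arm --commands '[{"translation":[0,0,1],"roll":0},{"translation":[0,0,1],"roll":0},{"translation":[0,0,1],"roll":0},{"translation":[0,0,1],"roll":0}]'

```text
time: 13.78
tool_pos: [0.5735, -0.2024, 0.2361]
tool_rot: [-3.141, -0.0, 1.959]
contact_force: [-2.7, -2.7, 1.2]
opening: 0.008
grip_force: 40.0
```

```bash
python3 st.py
```

```text
t 13.78 stand x,y,z mm [-25.82   1.5  236.07] F stand [-3.5 -1.5  1.2] torque [-0.27  0.63  0.  ] [-1.7998e+02 -1.0000e-02  1.1225e+02] 40.00499188899994 pad h at edge: 0.19336783015846556
```

Emit:
step_arm --commands '[{"translation":[0,0,1],"roll":0},{"translation":[0,0,1],"roll":0},{"translation":[0,0,1],"roll":0},{"translation":[0,0,1],"roll":0}]'

```text
time: 14.12
tool_pos: [0.5737, -0.2023, 0.2321]
tool_rot: [-3.142, -0.0, 1.959]
contact_force: [-3.2, -1.8, 1.0]
opening: 0.0075
grip_force: 40.0
```

```bash
python3 st.py
```

```text
t 14.12 stand x,y,z mm [-25.65   1.55 232.11] F stand [-3.7 -0.4  1. ] torque [-0.26  0.59  0.03] [-1.8000e+02 -1.0000e-02  1.1225e+02] 40.00393509864807 pad h at edge: 0.18940640785605523
```

Emit:
step_arm --commands '[{"translation":[0,0,0.8],"roll":0},{"translation":[0,0,0.8],"roll":0},{"translation":[0,0,0.8],"roll":0},{"translation":[0,0,0.8],"roll":0}]'

```text
time: 14.45
tool_pos: [0.5735, -0.2023, 0.2288]
tool_rot: [-3.141, -0.0, 1.959]
contact_force: [-3.3, -1.8, 0.8]
opening: 0.0076
grip_force: 40.0
```

```bash
python3 st.py
```

```text
t 14.45 stand x,y,z mm [-25.83   1.57 228.8 ] F stand [-3.7 -0.4  0.8] torque [-0.32  0.65 -0.04] [-1.7997e+02 -2.0000e-02  1.1224e+02] 40.003622174263 pad h at edge: 0.18609922786519334
```

Emit:
step_arm --commands '[{"translation":[0,0,0.7],"roll":0},{"translation":[0,0,0.7],"roll":0},{"translation":[0,0,0.7],"roll":0}]'

```text
time: 14.7
tool_pos: [0.5735, -0.2023, 0.2267]
tool_rot: [-3.141, -0.0, 1.959]
contact_force: [-3.9, -1.7, -4.0]
opening: 0.008
grip_force: 40.0
```

```bash
python3 st.py
```

```text
t 14.7 stand x,y,z mm [-25.85   1.56 226.7 ] F stand [-4.3 -0.1 -4. ] torque [-0.43  0.87  0.  ] [-1.7997e+02 -2.0000e-02  1.1225e+02] 40.001612305641174 pad h at edge: 0.1840017234518771
```

Emit:
step_arm --commands '[{"translation":[0,0,0.6],"roll":0},{"translation":[0,0,0.6],"roll":0}]'

```text
time: 14.87
tool_pos: [0.5744, -0.202, 0.2257]
tool_rot: [3.14, 0.0, 1.959]
contact_force: [-0.4, 0.7, -1.7]
opening: 0.0078
grip_force: 40.0
```

```bash
python3 st.py
```

```text
t 14.87 stand x,y,z mm [-24.82   1.55 225.7 ] F stand [-0.1  0.8 -1.7] torque [ 0.08 -0.09 -0.07] [1.7990e+02 1.0000e-02 1.1226e+02] 39.9995881319046 pad h at edge: 0.18300454815407002
```

Emit:
step_arm --commands '[{"translation":[0,0,0.6],"roll":0},{"translation":[0,0,0.6],"roll":0},{"translation":[0,0,0],"roll":0}]'

```text
time: 15.12
tool_pos: [0.574, -0.2022, 0.2246]
tool_rot: [3.141, 0.0, 1.959]
contact_force: [0.7, -0.1, -1.9]
opening: 0.0078
grip_force: 40.0
```

```bash
python3 st.py
```

```text
t 15.12 stand x,y,z mm [-25.32   1.49 224.6 ] F stand [ 0.6 -0.4 -1.9] torque [-0.01 -0.21  0.01] [1.7996e+02 1.0000e-02 1.1226e+02] 39.99964714050293 pad h at edge: 0.18189564850671855
```

Emit:
step_arm --commands '[{"translation":[0,0,0.6],"roll":0},{"translation":[0,0,0.6],"roll":0}]'

```text
time: 15.28
tool_pos: [0.5739, -0.2023, 0.2239]
tool_rot: [3.141, 0.001, 1.959]
contact_force: [-1.5, 1.6, 2.8]
opening: 0.0075
grip_force: 40.0
```

Emit:
step_arm --commands '[{"translation":[0,0,0.5],"roll":0},{"translation":[0,0,0],"roll":0}]'

```text
time: 15.45
tool_pos: [0.5739, -0.2023, 0.2238]
tool_rot: [3.14, 0.001, 1.959]
contact_force: [-1.0, 1.3, 4.3]
opening: 0.0077
grip_force: 40.0
```

```bash
python3 st.py
```

```text
t 15.45 stand x,y,z mm [-25.41   1.42 223.81] F stand [-0.5  1.6  4.3] torque [ 0.27 -0.01  0.03] [1.7993e+02 5.0000e-02 1.1225e+02] 40.000981092453 pad h at edge: 0.18110570510414772
```

Emit:
step_arm --commands '[{"translation":[0,0,0.6],"roll":0},{"translation":[0,0,0],"roll":0}]'

```text
time: 15.62
tool_pos: [0.574, -0.2023, 0.2238]
tool_rot: [3.14, 0.001, 1.959]
contact_force: [-1.5, 1.8, 7.7]
opening: 0.0079
grip_force: 40.0
```

```bash
python3 st.py
```

```text
t 15.62 stand x,y,z mm [-25.38   1.38 223.82] F stand [-0.7  2.3  7.7] torque [0.39 0.25 0.05] [1.7991e+02 9.0000e-02 1.1225e+02] 40.002204179763794 pad h at edge: 0.18111612730486917
```

The gauge is seated rigidly at about 10 N of net push, and the catch snapped in. I'll relieve the push, open slightly and retreat.

Emit:
step_arm --commands '[{"translation":[0,0,-0.7],"roll":0},{"translation":[0,0,-0.7],"roll":0},{"translation":[0,0,0],"roll":0}]'

```text
time: 15.87
tool_pos: [0.5738, -0.2024, 0.2239]
tool_rot: [3.141, 0.0, 1.959]
contact_force: [0.0, 0.1, 1.6]
opening: 0.0075
grip_force: 40.0
```

Emit:
step_arm --commands '[{"translation":[0,0,0],"roll":0},{"translation":[0,0,0],"roll":0},{"translation":[0,0,0],"roll":0},{"translation":[0,0,0],"roll":0},{"translation":[0,0,0],"roll":0},{"translation":[0,0,0],"roll":0}]' --fingers 0.25

```text
time: 16.37
tool_pos: [0.5736, -0.2024, 0.2236]
tool_rot: [-3.141, -0.0, 1.959]
contact_force: [0.1, -0.3, -0.6]
opening: 0.0228
grip_force: 0.0
```

Emit:
step_arm --commands '[{"translation":[0,0,-3],"roll":0},{"translation":[0,0,-6],"roll":0},{"translation":[0,0,-10],"roll":0},{"translation":[0,0,-12],"roll":0},{"translation":[0,0,-15],"roll":0},{"translation":[0,0,-15],"roll":0},{"translation":[0,0,-15],"roll":0},{"translation":[0,0,-10],"roll":0},{"translation":[0,0,0],"roll":0},{"translation":[0,0,0],"roll":0},{"translation":[0,0,0],"roll":0}]'

```text
time: 17.28
tool_pos: [0.5734, -0.2022, 0.309]
tool_rot: [-3.141, -0.001, 1.959]
contact_force: [-0.7, 0.0, -1.2]
opening: 0.0231
grip_force: 0.0
```

```bash
python3 st.py
python3 - <<'E'
from h import *
im=read_camera('wrist'); s=read_camera('scene')
a=cv2.resize(im[100:280,150:370,::-1],(440,360),interpolation=cv2.INTER_CUBIC)
b=cv2.resize(s[100:220,250:370,::-1],(360,360),interpolation=cv2.INTER_CUBIC)
cv2.imwrite('pics/end.png',np.hstack([a,b]))
E
```

```text
t 17.28 stand x,y,z mm [-25.9    1.7  308.96] F stand [-0.6  0.3 -1.2] torque [ 0.07 -0.09 -0.01] [-1.7995e+02 -5.0000e-02  1.1225e+02] 0.0 pad h at edge: 0.26625626981369294
```

View pics/end.png

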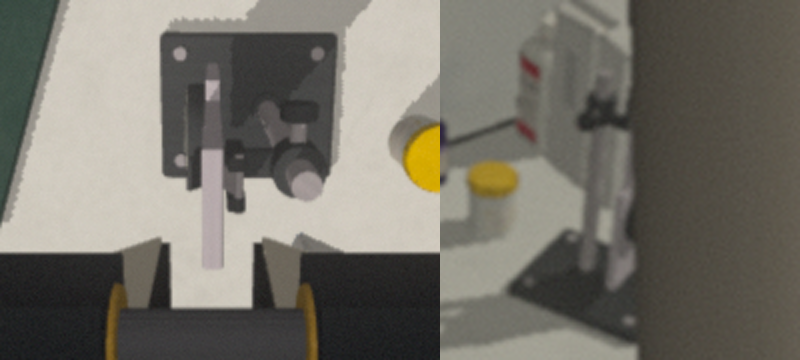

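The gauge hangs upright on the hook with its dial away from the post, and the gripper is clear above it.

```bash
python3 -c "
from cell import *
print(hand_in())"
```

```text
the job is handed in; nothing more can be done
None
```

The gauge hangs by its window on the hook with the dial facing away from the post; the catch went in and it is seated (both judged by feel: about 10 N peak push against the 22 N limit), the bystanders were not touched, and the job was handed in at about 17 s.

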